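Turn the blue filter cell home in the microscope lamp

ROBOT

A 6-joint arm with a two-finger parallel gripper is mounted at the origin on the work surface. World frame = base frame: x ahead of the robot, y to its left, z up, the work surface at z = 0. Lengths are in m, angles in degrees, forces in N, time in s.
With the tool pointing down it reaches from about 0.4 to 0.825 m from the base axis. Payload 7 kg.
Tool frame: the origin (TCP) lies midway between the tips of the shut fingers; the grasp point (between the pads) lies 19 mm behind it (grip_depth is the distance from the TCP to the grasp point, in m); z points along the fingers, y is the direction in which the jaws open and shut (so a half turn about z gives the same grasp; the last joint's range is limited). The gripper opens to 88 mm and grips with 3 to 60 N. Pads are 19 mm wide; open, the fingers measure 130 mm over their backs; the gripper's body (78 mm by 193 mm) begins 47 mm behind the grasp point.
Start: joints at [-52.878, 20.546, 0.682, 0, -70.136, -16.507], TCP at [0.238, -0.632, 0.227] pointing down, gripper open.
Joint ranges: [-176.03, 176.03], [-82.01, 121.73], [-58.28, 71.71], [-173.87, 95.51], [-174.79, -0.11], [-173.66, 173.66]. Speed limits (degrees/s): [136.94, 136.94, 172.46, 180, 180, 180].

INTERFACE

Orientations are given as [roll, pitch, yaw] about the fixed x, y, z axes, in that order (R = Rz(yaw) Ry(pitch) Rx(roll)).
In Python, from plant import * gives the robot as it stands.
- The arm moves only by the shell command python3 -m inch 'ROWS'. ROWS is JSON, a list of rows, each an object of numbers: "ax", "ay", "az": the turn, a rotation vector about the tool's x, y, z in degrees; "dx", "dy", "dz": the shift along the tool's x, y, z in mm; "fingers": the finger opening in mm, from 0 to 87.6. In form: [{"ax": .., "ay": .., "az": .., "dx": .., "dy": .., "dz": .., "fingers": ..}, ...]. A call has 1 to 8 rows; each row is the pose to reach, as a shift and turn from the pose commanded when the call began, along the tool's axes at that moment; what a row does not reach only later rows make up. A row lasts 1/8 s, in which the tool goes at most 62.5 mm and 10.7 degrees, less where a joint would pass 70% of its speed; a pose out of reach is approached as far as the arm can. A call with a gripper value outside its range is refused whole. The fingers move at their own pace and stop on an object; the grip force is fixed at half the most. Time passes only in rows, so rows that repeat a pose let the fingers close. It gives the time, the measured TCP pose, the force and the opening at its end, in the units of the state.
- get_obs(): the state, without advancing time (a new reading comes with each control period).
- snapshot(name): name is "scene" or "top" or "wrist"; returns a dict with "image" (400x640x3 uint8, red, green, blue), "fx", "fy", "cx", "cy" (pixels), "rvec" (rotation vector, rad) and "tvec" (3), from world to camera coordinates, as OpenCV has them. Camera axes: x right, y down, z forward; pixel columns grow to the right and rows downward; lengths in m; the calibration is good to about 2 mm. A picture is of the moment at which its call begins. There is no depth.
- close_job(): hands the job in, once; it reports no verdict.
Trained networks look in the newest picture that a camera, given by its name, has taken for a name from the list of things; names that differ only in an ending like _2 or _b are one class to them, and where a whole thing is asked for, a point or a joint stands for the part that bears it (a point fixed in the world has none). Each returns a list of dicts, best first, with "score" (0 to 1); they miss things now and then, are a little off and sometimes report something else, mostly with a low value. They report only what shows in the picture. A call takes as long as a camera call. They do not tell look-alikes from the thing itself.
- search_frame(target, camera): "bbox" ([centre column, centre row, width, height] in pixels, round what is visible of it).
- trace(target, camera): "mask" (400x640 bool, what is visible of it) and "bbox" ([centre column, centre row, width, height] in pixels, round what is visible of it).
- landmark_of(target, camera): "position" ([column, row] in pixels: a listed point, or the origin of a listed thing).
The state is a dict: "clock": time; "joint_pos": joint angles; "qvel": joint speeds; "tau": joint torques, N m; "tool_pos": TCP position; "orientation": TCP orientation; "force": force on the tool from outside, world axes, zero at the start; "moment": the same for the moment, N m; "opening": finger opening in m.
Only numpy, scipy, OpenCV 4.12 (cv2) and the standard library are available. Lean on these libraries where they do the work, as an engineer would, in place of code of your own. Each camera call takes 0.05 s, during which the arm holds its last target.

TASK

Fit the blue filter to the microscope lamp: pick up the blue filter cell and set it down upright and centred on the lamp's black ring with its wings lying across the ring, well away from the two notches. Then, pressing lightly, turn it with the gripper until the wings drop into the notches and the cell sits fully home, and let go; do not disturb the amber and green cells.

Things in the scene. Friction and masses are not known exactly. Their poses are not given: they have to be found in the camera images.
- blue_cell: Blue filter cell, the one to fit: upright round black barrel, 40 mm diameter, 45 mm tall, blue glass on top, with an aluminium bar 80 x 16 mm, 8 mm thick, across its foot; the bar's ends are two opposite wings. About 120 g. Grip the barrel above the wings, from any direction. Origin: centre of the underside; x along the wings, z up; half a turn about z makes no difference.
- amber_cell: Filter cell like the blue one in shape and size, but with amber glass on top. Leave it where it stands. Origin and axes as for the blue cell.
- green_cell: Filter cell like the blue one in shape and size, but with green glass on top. Leave it where it stands. Origin and axes as for the blue cell.
- lamp: White lamp box, 130 mm square, fixed; purple top 50 mm above its origin. Centred on it a black ring, radii 26 and 44 mm, top at 62 mm, with two opposite notches (23 mm wide inside). Wings over 25 degrees off the notches rest at 62 mm; within 10 degrees the cell drops to 50 mm, with 5 mm side play. Press under 40 N. Origin: underside centre; x through both notches, z up; half a turn makes no difference.
Mind the look-alikes: they are no part of the job. What is shaped like the blue_cell but pink or red is not meant.

How it is judged (in metres and radians):
On the way, in this order (a step that is already met when the one before it is completed fails the run):
1. the blue cell stands upright on the lamp's ring, its wings lying across the ring, clear of the notches (horizontal distance between blue_cell and lamp below 0.012 m and z of blue_cell in the frame of lamp between 0.058 and 0.066 m and angle between blue_cell's own z axis and vertical below 0.12 rad and angle between the x axis of blue_cell and the x axis of lamp, either way round above 0.3 rad and contact force between blue_cell and lamp above 0.2 N), for 0.1 s.
2. turned with the gripper, the blue cell has dropped into its seat while the fingers still hold it (horizontal distance between blue_cell and lamp below 0.012 m and z of blue_cell in the frame of lamp between 0.046 and 0.054 m and angle between blue_cell's own z axis and vertical below 0.1 rad and angle between the x axis of blue_cell and the x axis of lamp, either way round below 0.35 rad and contact force between the fingers and blue_cell above 0.2 N), for 0.1 s.
At the end, for the whole second after the job is handed in: the blue cell rests in the lamp's seat: within 12 mm of its centre, its underside within 4 mm of the purple face, upright within 6 degrees, wings within 20 degrees of the notches' line, released and at rest (horizontal distance between blue_cell and lamp below 0.012 m and z of blue_cell in the frame of lamp between 0.046 and 0.054 m and angle between blue_cell's own z axis and vertical below 0.1 rad and angle between the x axis of blue_cell and the x axis of lamp, either way round below 0.35 rad and linear speed of blue_cell below 0.02 m/s and angular speed of blue_cell below 0.2 rad/s); the robot touches nothing.
It fails at once if the amber or green cell is moved by more than 30 mm (distance of any of amber_cell, green_cell from where it was at the start of the episode above 0.03 m).
It fails at once if the blue cell is pressed on the lamp with more than 40 N (contact force between blue_cell and lamp above 40 N).
It also fails if it takes over 40 s, if anything falls off the work surface, if the arm or the gripper's body presses on something with over 40 N, if the wrist force passes 120 N, or if a joint passes its speed limit or range.

## Working session

There is one attempt and no reset: what is moved stays moved. The work goes in short steps, Python scripts to look and compute and a shell command to move; the robot and the scene stay as the last step left them, time stands still between calls to the robot, and variables do not carry over. Pictures are saved under pics/ and viewed, and the job is handed in when it is done.

```bash
mkdir -p pics; ls
cat > h.py <<'E'
from plant import *
import numpy as np, cv2
from scipy.spatial.transform import Rotation as R
def save(s,n): cv2.imwrite('pics/'+n+'.png',cv2.cvtColor(s['image'],cv2.COLOR_RGB2BGR))
def ray(s,u,v):
    M=cv2.Rodrigues(np.array(s['rvec'],float))[0];t=np.array(s['tvec'],float)
    return -M.T@t, M.T@np.array([(u-s['cx'])/s['fx'],(v-s['cy'])/s['fy'],1])
def onz(s,u,v,z):
    c,d=ray(s,u,v); return c+d*(z-c[2])/d[2]
def proj(s,P):
    K=np.array([[s['fx'],0,s['cx']],[0,s['fy'],s['cy']],[0,0,1.]])
    return cv2.projectPoints(np.array(P,float).reshape(-1,3),np.array(s['rvec'],float),np.array(s['tvec'],float),K,None)[0][:,0]
E
python3 - <<'E'
from h import *
print(get_obs())
for n in('top','scene'):
    s=snapshot(n); save(s,n+'0')
    for t in('blue_cell','amber_cell','green_cell','lamp'):
        for d in landmark_of(t,n)[:4]:
            p=d['position']; print(n,t,round(d['score'],2),np.round(p,1),np.round(onz(s,p[0],p[1],0),3))
E
```

```text
pics
{'clock': 0.0, 'joint_pos': array([-5.28775340e+01,  2.05906767e+01,  6.34046401e-01, -1.90468351e-02,
       -7.01356643e+01, -1.65068870e+01]), 'qvel': array([ 0.08420046, -0.05870433, -0.09741316,  0.01170865,  0.11601366,
        0.1380617 ]), 'tau': array([-2.57476012e-05, -5.82713449e+01,  2.93054062e+01,  6.99748322e+00,
        6.92470014e-03, -2.23899474e-04]), 'tool_pos': array([ 0.23746406, -0.63133402,  0.22563669]), 'orientation': array([ 1.79906421e+02, -9.05878503e-03, -1.59390900e+02]), 'force': array([ 0.46222015, -0.04666926,  0.8113058 ]), 'moment': array([-0.02850056, -0.03972999, -0.00459218]), 'opening': 0.0875727854727524}
top blue_cell 0.97 [376.3 160.2] [ 0.607 -0.131  0.   ]
top blue_cell 0.9 [371.8 267.1] [ 0.378 -0.122  0.   ]
top blue_cell 0.56 [374.5 212.1] [ 0.494 -0.127  0.   ]
top amber_cell 0.64 [433.7 174.3] [ 0.578 -0.253  0.   ]
top green_cell 0.65 [446.  232.6] [ 0.454 -0.277  0.   ]
top lamp 0.76 [247.4 190.2] [0.535 0.146 0.   ]
scene blue_cell 0.97 [273.3 230.2] [ 0.605 -0.132  0.   ]
scene blue_cell 0.73 [289.3 189.3] [ 0.494 -0.12   0.   ]
scene blue_cell 0.61 [300.8 153.5] [ 0.382 -0.114  0.   ]
scene amber_cell 0.65 [220.9 211.2] [ 0.576 -0.255  0.   ]
scene green_cell 0.79 [225.5 169.7] [ 0.461 -0.281  0.   ]
scene lamp 0.79 [407.1 223.7] [0.543 0.147 0.   ]
```

View pics/top0.png

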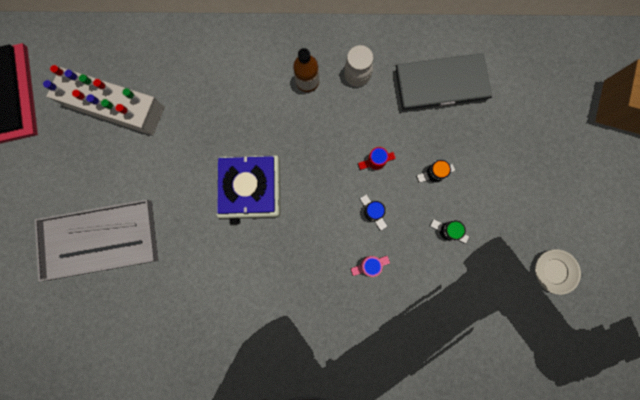

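View pics/scene0.png

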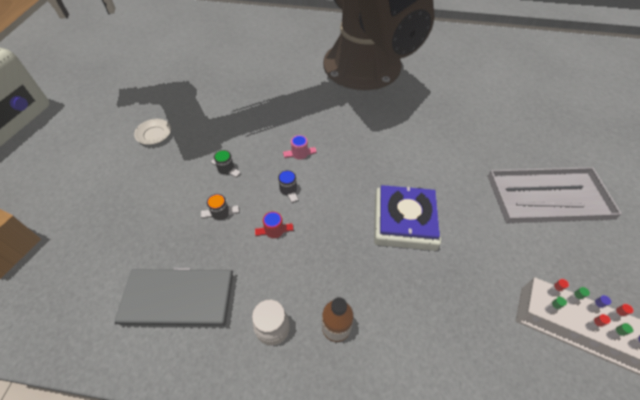

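Run:
```python
from h import *
s=cv2.imread('pics/top0.png')
cv2.imwrite('pics/top0z.png',cv2.resize(s[120:300,190:480],None,fx=2.7,fy=2.7,interpolation=cv2.INTER_CUBIC))
```

```text
(no output)
```

View pics/top0z.png

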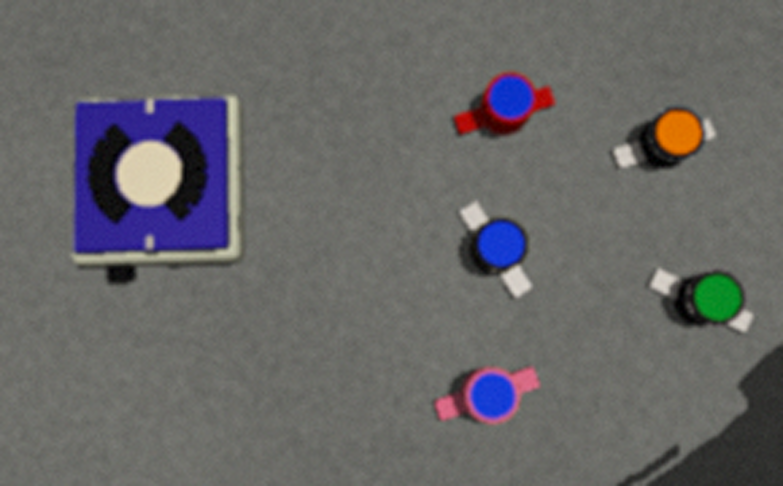

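Run:
```python
from h import *
for n in('top','scene'):
    s=snapshot(n); im=s['image']; hsv=cv2.cvtColor(im,cv2.COLOR_RGB2HSV)
    c=proj(s,[.494,-.125,.045])[0].astype(int)
    m=cv2.inRange(hsv,(108,150,90),(124,255,255)); w=np.zeros_like(m); w[c[1]-20:c[1]+20,c[0]-20:c[0]+20]=1; m*=w
    k=cv2.connectedComponentsWithStats(m); i=1+np.argmax(k[2][1:,4]); print(n,'glass',k[2][i],onz(s,*k[3][i],.045)[:2])
    # wings
    b=cv2.inRange(hsv,(0,0,150),(180,60,255))*w
    k=cv2.connectedComponentsWithStats(b)
    for i in range(1,k[0]):
        if k[2][i,4]>5: print(' wing',k[2][i],np.round(onz(s,*k[3][i],.008)[:2],4))
    # lamp
    c=proj(s,[.535,.146,.05])[0].astype(int); w=np.zeros_like(m); w[c[1]-50:c[1]+50,c[0]-50:c[0]+50]=1
    b=cv2.inRange(hsv,(112,100,60),(140,255,255))*w
    cn=max(cv2.findContours(b,0,1)[0],key=cv2.contourArea)
    box=cv2.boxPoints(cv2.minAreaRect(cn)); 
    q=cv2.approxPolyDP(cn,6,True)[:,0]; 
    P=np.array([onz(s,*p,.05)[:2] for p in q]); print(' poly',q.tolist(),np.round(P,4).tolist(),P.mean(0))
    b=cv2.inRange(hsv,(5,15,150),(40,110,255))*w
    k=cv2.connectedComponentsWithStats(b)
    for i in range(1,k[0]):
        if k[2][i,4]>5: print(' white',k[2][i],np.round(onz(s,*k[3][i],.05)[:2],4))
    print([hsv[tuple(np.round(proj(s,[.535,.146,.05])[0]).astype(int)[::-1])]])
    f=800//100; z=cv2.resize(im[c[1]-40:c[1]+40,c[0]-40:c[0]+40],None,fx=7,fy=7,interpolation=cv2.INTER_CUBIC); cv2.imwrite(f'pics/l_{n}.png',z[...,::-1])
```

```text
top glass [367 202  18  17 242] [ 0.4931231  -0.12364986]
 wing [361 195  10  10  67] [ 0.519  -0.1067]
 wing [376 219  11  10  74] [ 0.4687 -0.14  ]
 poly [[271, 156], [218, 159], [219, 213], [244, 206], [273, 211]] [[0.5985, 0.0898], [0.5902, 0.1986], [0.4792, 0.1893], [0.4945, 0.1397], [0.4857, 0.0808]] [0.52962255 0.13964638]
 white [217 155  62  62 294] [0.5141 0.1016]
 white [234 173  23  23 425] [0.5396 0.1402]
[array([ 23,  50, 216], dtype=uint8)]
scene glass [279 171  16  12 142] [ 0.49363965 -0.12350809]
 wing [288 194   9   2  15] [ 0.5128 -0.1089]
 poly [[381, 186], [382, 232], [408, 234], [410, 227], [410, 235], [438, 236], [434, 190]] [[0.4901, 0.0811], [0.603, 0.0898], [0.5994, 0.14], [0.5828, 0.1436], [0.601, 0.1439], [0.5947, 0.1975], [0.4829, 0.1923]] [0.5648334  0.14117689]
 white [375 187  66  58 475] [0.5911 0.1181]
 white [397 200  24  19 341] [0.5393 0.1409]
[array([ 21,  31, 229], dtype=uint8)]
```

View pics/l_top.png

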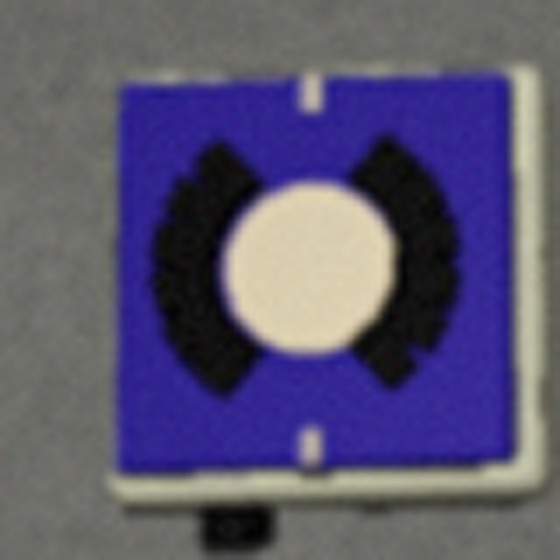

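View pics/l_scene.png

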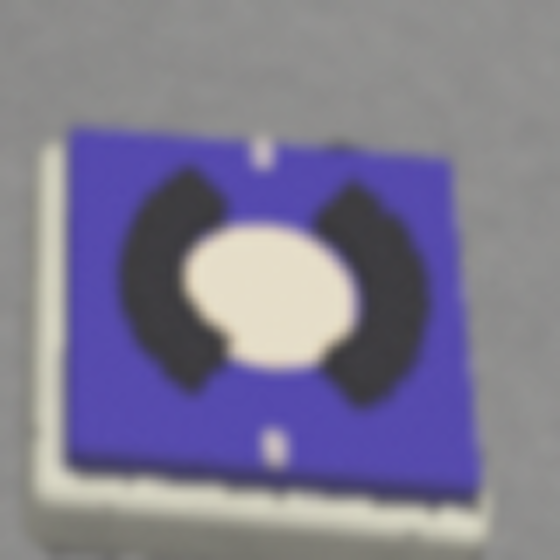

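Run:
```python
from h import *
M=R.from_euler('xyz',[180,0,-159.385],degrees=True).as_matrix()
print(M.T@(np.array([.4935,-.1236,.1])-[.238,-.632,.227])*1000)
```

```text
[-418.14054491  385.88767109  127.        ]
```

```bash
python3 -m inch '[{"dx":-50,"dy":46},{"dx":-100,"dy":92},{"dx":-150,"dy":138},{"dx":-200,"dy":185},{"dx":-250,"dy":231},{"dx":-300,"dy":277},{"dx":-350,"dy":323},{"dx":-400,"dy":369}]'
python3 -m inch '[{"dx":-18,"dy":17},{"dx":-18,"dy":17,"dz":50},{"dx":-18,"dy":17,"dz":97},{"dx":-18,"dy":17,"dz":97},{"dx":-18,"dy":17,"dz":97}]'
python3 - <<'E'
from h import *
o=get_obs();print(o['tool_pos'],o['orientation'],o['force'],o['joint_pos'])
s=snapshot('wrist');save(s,'w1')
for d in landmark_of('blue_cell','wrist')[:3]: p=d['position'];print(d['score'],p,onz(s,*p,0))
im=s['image'];hsv=cv2.cvtColor(im,cv2.COLOR_RGB2HSV)
print(proj(s,[.4935,-.1236,.045]))
E
```

```text
[ 0.23765487 -0.63172709  0.22656091] [ 1.79998714e+02  2.84735730e-03 -1.59385894e+02] [-0.75163184 -0.62316562 -0.05788793] [-5.28764102e+01  2.05444362e+01  6.80420696e-01 -3.29131020e-03
 -7.01364086e+01 -1.65083650e+01]
[[586.50787298 469.81753493]]$[0]: bad value
$[0]: bad value
```

View pics/w1.png

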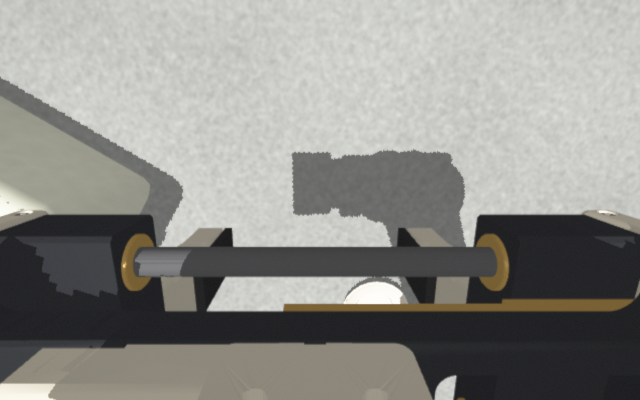

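All fields are required. Retrying with full rows.

```bash
python3 -m inch '[{"ax":0,"ay":0,"az":0,"dx":-45,"dy":41,"dz":0,"fingers":87.6},{"ax":0,"ay":0,"az":0,"dx":-90,"dy":83,"dz":0,"fingers":87.6},{"ax":0,"ay":0,"az":0,"dx":-135,"dy":124,"dz":0,"fingers":87.6},{"ax":0,"ay":0,"az":0,"dx":-180,"dy":166,"dz":0,"fingers":87.6},{"ax":0,"ay":0,"az":0,"dx":-225,"dy":207,"dz":0,"fingers":87.6},{"ax":0,"ay":0,"az":0,"dx":-270,"dy":249,"dz":0,"fingers":87.6},{"ax":0,"ay":0,"az":0,"dx":-315,"dy":290,"dz":0,"fingers":87.6},{"ax":0,"ay":0,"az":0,"dx":-360,"dy":332,"dz":0,"fingers":87.6}]'
python3 - <<'E'
from h import *
o=get_obs();print(o['tool_pos'],o['orientation'])
E
```

```text
clock: 1.7
tool_pos: [0.4584, -0.1924, 0.2271]
orientation: [-180.0, 0.1, -159.4]
force: [1.0, -0.2, 0.2]
opening: 0.0875
[ 0.45841018 -0.19240535  0.22709539] [-1.79968454e+02  6.44340796e-02 -1.59380843e+02]
```

```bash
python3 -m inch '[{"ax":0,"ay":0,"az":0,"dx":-30,"dy":27,"dz":0,"fingers":87.6},{"ax":0,"ay":0,"az":0,"dx":-58,"dy":54,"dz":10,"fingers":87.6},{"ax":0,"ay":0,"az":0,"dx":-58,"dy":54,"dz":50,"fingers":87.6},{"ax":0,"ay":0,"az":0,"dx":-58,"dy":54,"dz":90,"fingers":87.6},{"ax":0,"ay":0,"az":0,"dx":-58,"dy":54,"dz":110,"fingers":87.6},{"ax":0,"ay":0,"az":0,"dx":-58,"dy":54,"dz":110,"fingers":87.6}]'
python3 - <<'E'
from h import *
o=get_obs();print(o['tool_pos'],o['orientation'],o['joint_pos'])
s=snapshot('wrist');save(s,'w2')
print(proj(s,[[.4935,-.1236,.045],[.4935,-.1236,0]]))
E
```

```text
clock: 2.45
tool_pos: [0.492, -0.1234, 0.1154]
orientation: [180.0, -0.2, -159.4]
force: [0.8, 0.5, 0.2]
opening: 0.0878
[ 0.4919566  -0.123369    0.11535704] [ 1.79954645e+02 -1.71975546e-01 -1.59385091e+02] [ 8.13629361e+00  1.09232437e+01 -2.87683065e+01 -9.23477092e-03
 -5.04861633e+01 -7.75155658e+01]
[[314.00179758 209.06237373]
 [314.10565125 195.29293852]]
```

View pics/w2.png

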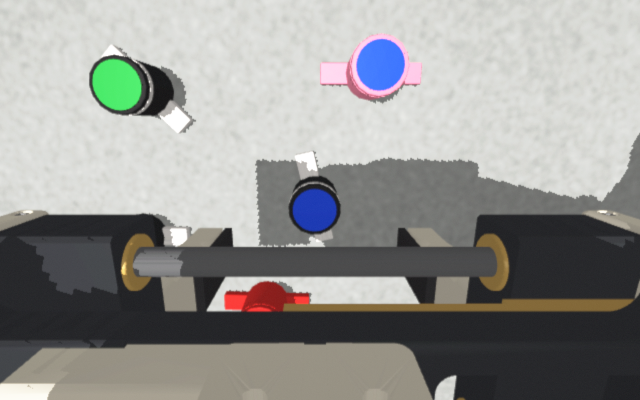

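```bash
python3 -m inch '[{"ax":0,"ay":0,"az":0,"dx":0,"dy":0,"dz":45,"fingers":87.6},{"ax":0,"ay":0,"az":0,"dx":0,"dy":0,"dz":80,"fingers":87.6},{"ax":0,"ay":0,"az":0,"dx":0,"dy":0,"dz":99,"fingers":87.6},{"ax":0,"ay":0,"az":0,"dx":0,"dy":0,"dz":99,"fingers":87.6},{"ax":0,"ay":0,"az":0,"dx":0,"dy":0,"dz":99,"fingers":60},{"ax":0,"ay":0,"az":0,"dx":0,"dy":0,"dz":99,"fingers":30},{"ax":0,"ay":0,"az":0,"dx":0,"dy":0,"dz":99,"fingers":30},{"ax":0,"ay":0,"az":0,"dx":0,"dy":0,"dz":99,"fingers":30}]'
```

```text
clock: 3.5
tool_pos: [0.4932, -0.1233, 0.018]
orientation: [-180.0, 0.0, -159.4]
force: [-0.2, -0.5, 0.3]
opening: 0.0535
```

```bash
python3 -m inch '[{"ax":0,"ay":0,"az":0,"dx":0,"dy":0,"dz":0,"fingers":30},{"ax":0,"ay":0,"az":0,"dx":0,"dy":0,"dz":0,"fingers":30},{"ax":0,"ay":0,"az":0,"dx":0,"dy":0,"dz":0,"fingers":30}]'
```

```text
clock: 3.88
tool_pos: [0.493, -0.1233, 0.0176]
orientation: [-180.0, -0.0, -159.4]
force: [-1.5, 0.6, 2.3]
opening: 0.0397
```

```bash
python3 -m inch '[{"ax":0,"ay":0,"az":0,"dx":0,"dy":0,"dz":0,"fingers":30},{"ax":0,"ay":0,"az":0,"dx":0,"dy":0,"dz":-20,"fingers":30},{"ax":0,"ay":0,"az":0,"dx":0,"dy":0,"dz":-60,"fingers":30},{"ax":0,"ay":0,"az":0,"dx":0,"dy":0,"dz":-100,"fingers":30},{"ax":0,"ay":0,"az":0,"dx":0,"dy":0,"dz":-122,"fingers":30},{"ax":0,"ay":0,"az":0,"dx":0,"dy":0,"dz":-122,"fingers":30}]'
python3 - <<'E'
from h import *
o=get_obs();print(o['tool_pos'],o['orientation'],o['force'],o['opening'])
M=R.from_euler('xyz',[180,0,-159.385],degrees=True).as_matrix()
print(M.T@(np.array([.539,.140,.14])-[.4935,-.1236,.14])*1000)
for n in ('top','scene'):
    s=snapshot(n);save(s,n+'3')
E
```

```text
clock: 4.62
tool_pos: [0.4939, -0.1232, 0.1409]
orientation: [-180.0, 0.2, -159.4]
force: [0.3, 0.7, -2.1]
opening: 0.0393
[ 0.4938668  -0.12321146  0.14094914] [-179.95683499    0.18669672 -159.38672129] [ 0.3189986   0.65812779 -2.07223577] 0.03930638624505124
[-1.35396569e+02  2.30701060e+02  2.82527314e-14]
```

View pics/scene3.png

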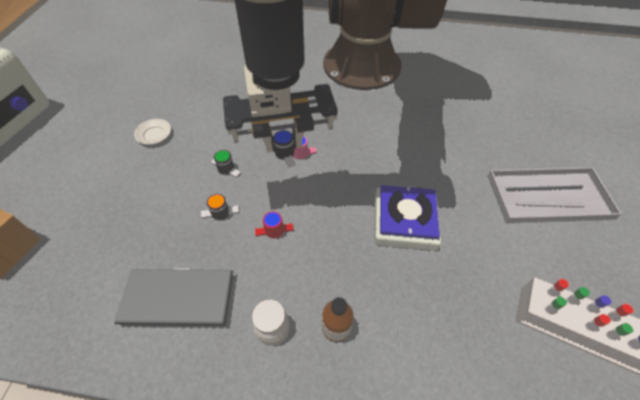

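```bash
python3 -m inch '[{"ax":0,"ay":0,"az":-6,"dx":-23,"dy":38,"dz":0,"fingers":30},{"ax":0,"ay":0,"az":-12,"dx":-46,"dy":77,"dz":0,"fingers":30},{"ax":0,"ay":0,"az":-18,"dx":-69,"dy":115,"dz":0,"fingers":30},{"ax":0,"ay":0,"az":-24,"dx":-92,"dy":154,"dz":0,"fingers":30},{"ax":0,"ay":0,"az":-31,"dx":-115,"dy":195,"dz":0,"fingers":30},{"ax":0,"ay":0,"az":-31,"dx":-135,"dy":231,"dz":0,"fingers":30},{"ax":0,"ay":0,"az":-31,"dx":-135,"dy":231,"dz":0,"fingers":30},{"ax":0,"ay":0,"az":-31,"dx":-135,"dy":231,"dz":0,"fingers":30}]'
python3 - <<'E'
from h import *
o=get_obs();print(o['tool_pos'],o['orientation'],o['force'],o['opening'],o['joint_pos'])
for n in ('top','scene','wrist'):
    s=snapshot(n);save(s,n+'4')
    im=s['image']; t=o['tool_pos']
    print(n,proj(s,[t,[.539,.14,.05],t+[0,0,.027]]).tolist(), [(round(d['score'],2),np.round(d['position'],1)) for d in landmark_of('blue_cell',n)[:4]])
E
```

```text
clock: 5.72
tool_pos: [0.537, 0.14, 0.138]
orientation: [179.9, -0.2, -128.4]
force: [0.4, -0.2, -1.4]
opening: 0.0389
[0.5370392  0.13998476 0.13796374] [ 1.79933660e+02 -1.61348598e-01 -1.28367856e+02] [ 0.36330722 -0.15421941 -1.37073725] 0.03891779021079057 [ 3.48155991e+01  1.37582855e+01 -2.14183506e+01 -2.05381410e-02
 -5.49970069e+01 -7.31717417e+01]
top [[233.48396371819777, 176.22185329957756], [245.04215926218023, 184.1708232697226], [229.3038625862435, 172.9897111461333]] [(0.79, array([370.7, 264.4])), (0.78, array([236.6, 180. ])), (0.65, array([375.9, 162. ]))]
scene [[417.997932651622, 181.08946976116792], [408.5359345024085, 208.51573643303993], [421.3017319029362, 171.77990801376833]] [(0.88, array([304.2, 151.2])), (0.84, array([273.6, 229.9]))]
wrist [[317.2720060015676, 241.83836814127534], [314.5389190384275, 202.60103674360246], [317.7376680298326, 263.9090658204284]] [(0.77, array([315.2, 232. ]))]
```

View pics/wrist4.png

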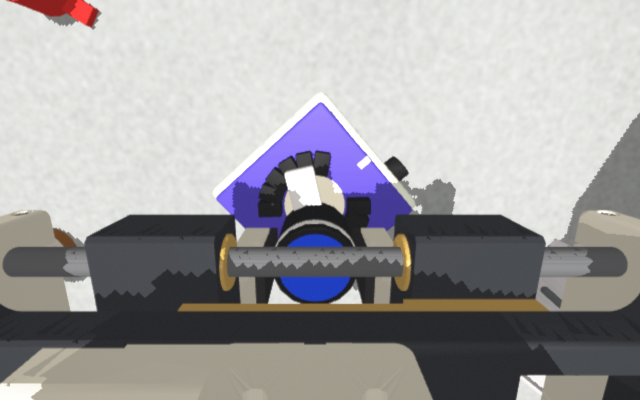

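View pics/scene4.png

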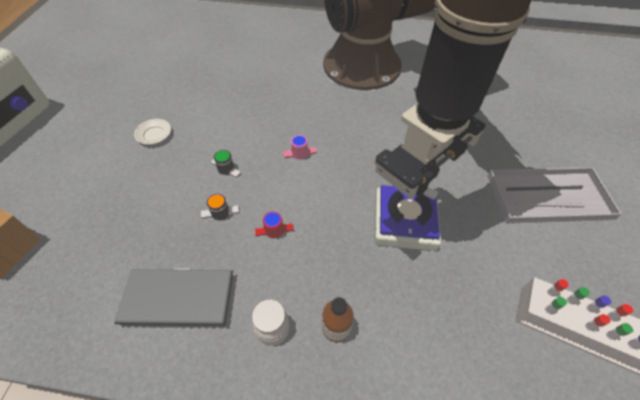

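```bash
python3 -m inch '[{"ax":0,"ay":0,"az":0,"dx":0,"dy":0,"dz":25,"fingers":30},{"ax":0,"ay":0,"az":0,"dx":0,"dy":0,"dz":45,"fingers":30},{"ax":0,"ay":0,"az":0,"dx":0,"dy":0,"dz":55,"fingers":30},{"ax":0,"ay":0,"az":0,"dx":0,"dy":0,"dz":56,"fingers":30},{"ax":0,"ay":0,"az":0,"dx":0,"dy":0,"dz":56,"fingers":30}]'
python3 -m inch '[{"ax":0,"ay":0,"az":0,"dx":0,"dy":0,"dz":1,"fingers":30},{"ax":0,"ay":0,"az":0,"dx":0,"dy":0,"dz":2,"fingers":30},{"ax":0,"ay":0,"az":0,"dx":0,"dy":0,"dz":3,"fingers":30},{"ax":0,"ay":0,"az":0,"dx":0,"dy":0,"dz":3,"fingers":30}]'
```

```text
clock: 6.65
tool_pos: [0.5385, 0.1406, 0.0842]
orientation: [-180.0, 0.0, -128.4]
force: [-0.5, -0.3, -1.1]
opening: 0.0398
clock: 7.15
tool_pos: [0.5379, 0.1404, 0.0805]
orientation: [180.0, -0.0, -128.4]
force: [-0.1, -0.2, -0.9]
opening: 0.0394
```

```bash
python3 -m inch '[{"ax":0,"ay":0,"az":0,"dx":0,"dy":0,"dz":0.5,"fingers":30},{"ax":0,"ay":0,"az":0,"dx":0,"dy":0,"dz":1,"fingers":30},{"ax":0,"ay":0,"az":0,"dx":0,"dy":0,"dz":1,"fingers":30}]'
python3 -m inch '[{"ax":0,"ay":0,"az":0,"dx":0,"dy":0,"dz":0.5,"fingers":30},{"ax":0,"ay":0,"az":0,"dx":0,"dy":0,"dz":1,"fingers":30},{"ax":0,"ay":0,"az":0,"dx":0,"dy":0,"dz":1,"fingers":30}]'
```

```text
clock: 7.52
tool_pos: [0.538, 0.1405, 0.0796]
orientation: [-180.0, 0.0, -128.4]
force: [-1.3, 0.4, 0.7]
opening: 0.0395
clock: 7.9
tool_pos: [0.5381, 0.1405, 0.0796]
orientation: [-180.0, 0.0, -128.4]
force: [-4.5, -0.7, 9.7]
opening: 0.0393
```

Run:
```python
from h import *
for i in range(2):
    o=get_obs();print(o['tool_pos'],o['force'])
    s=snapshot('wrist')
save(s,'w5'); t=snapshot('scene')['image'][140:260,350:480]; cv2.imwrite('pics/s5.png',cv2.resize(t,None,fx=5,fy=5,interpolation=cv2.INTER_CUBIC)[...,::-1])
```

```text
[0.53806973 0.14046879 0.07961629] [-4.46281743 -0.65375515  9.74870823]
[0.53805967 0.14044832 0.07961925] [-4.4160436  -0.89797556  9.91384043]
```

View pics/w5.png

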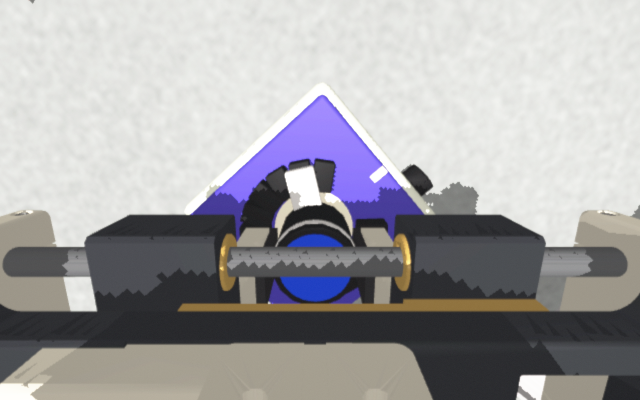

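View pics/s5.png

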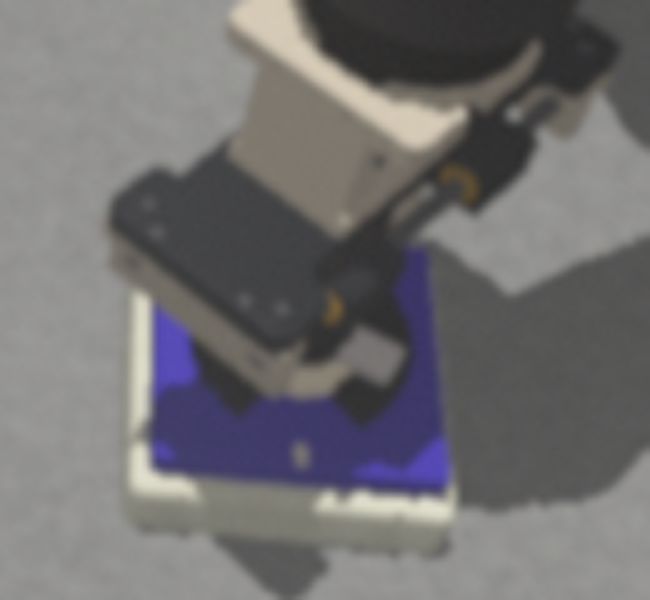

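```bash
python3 -m inch '[{"ax":0,"ay":0,"az":6,"dx":0,"dy":0,"dz":0,"fingers":30},{"ax":0,"ay":0,"az":12,"dx":0,"dy":0,"dz":0,"fingers":30},{"ax":0,"ay":0,"az":18,"dx":0,"dy":0,"dz":0,"fingers":30},{"ax":0,"ay":0,"az":24,"dx":0,"dy":0,"dz":0,"fingers":30},{"ax":0,"ay":0,"az":30,"dx":0,"dy":0,"dz":0,"fingers":30},{"ax":0,"ay":0,"az":30,"dx":0,"dy":0,"dz":0,"fingers":30}]'
python3 -m inch '[{"ax":0,"ay":0,"az":5,"dx":0,"dy":0,"dz":0,"fingers":30},{"ax":0,"ay":0,"az":10,"dx":0,"dy":0,"dz":0,"fingers":30},{"ax":0,"ay":0,"az":15,"dx":0,"dy":0,"dz":0,"fingers":30},{"ax":0,"ay":0,"az":15,"dx":0,"dy":0,"dz":0,"fingers":30}]'
python3 -m inch '[{"ax":0,"ay":0,"az":5,"dx":0,"dy":0,"dz":0,"fingers":30},{"ax":0,"ay":0,"az":10,"dx":0,"dy":0,"dz":0,"fingers":30},{"ax":0,"ay":0,"az":15,"dx":0,"dy":0,"dz":0,"fingers":30},{"ax":0,"ay":0,"az":15,"dx":0,"dy":0,"dz":0,"fingers":30}]'
python3 - <<'E'
from h import *
s=snapshot('wrist')
save(s,'w6'); print(get_obs()['moment'])
E
```

```text
clock: 8.8
tool_pos: [0.5391, 0.1409, 0.0796]
orientation: [-180.0, 0.1, -158.4]
force: [0.4, -0.5, 6.4]
opening: 0.0396
clock: 9.3
tool_pos: [0.539, 0.1409, 0.0795]
orientation: [180.0, 0.1, -173.3]
force: [-0.1, 0.3, 6.3]
opening: 0.0394
clock: 9.8
tool_pos: [0.5377, 0.1403, 0.0782]
orientation: [-180.0, -0.0, 171.7]
force: [-0.6, 0.6, -1.0]
opening: 0.0394
[-0.04517098 -0.00338673  0.01326848]
```

View pics/w6.png

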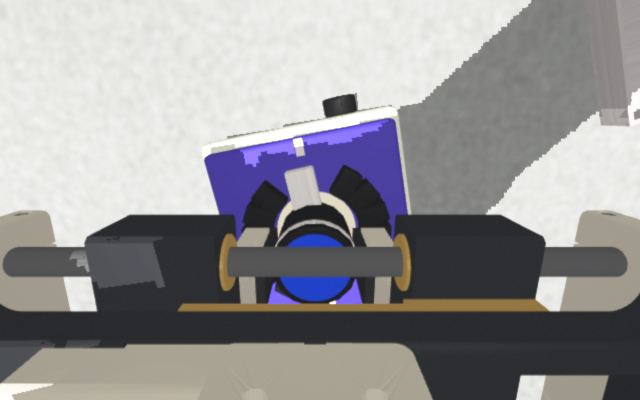

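```bash
python3 -m inch '[{"ax":0,"ay":0,"az":0,"dx":0,"dy":0,"dz":2,"fingers":30},{"ax":0,"ay":0,"az":0,"dx":0,"dy":0,"dz":4,"fingers":30},{"ax":0,"ay":0,"az":0,"dx":0,"dy":0,"dz":6,"fingers":30},{"ax":0,"ay":0,"az":0,"dx":0,"dy":0,"dz":8,"fingers":30},{"ax":0,"ay":0,"az":0,"dx":0,"dy":0,"dz":8,"fingers":30}]'
python3 -m inch '[{"ax":0,"ay":0,"az":0,"dx":0,"dy":0,"dz":0.5,"fingers":30},{"ax":0,"ay":0,"az":0,"dx":0,"dy":0,"dz":1,"fingers":30},{"ax":0,"ay":0,"az":0,"dx":0,"dy":0,"dz":1.5,"fingers":30},{"ax":0,"ay":0,"az":0,"dx":0,"dy":0,"dz":1.5,"fingers":30}]'
```

```text
clock: 10.48
tool_pos: [0.5379, 0.1403, 0.0703]
orientation: [-180.0, -0.0, 171.6]
force: [-0.2, -0.3, -0.3]
opening: 0.0392
clock: 10.98
tool_pos: [0.538, 0.1404, 0.069]
orientation: [-180.0, -0.0, 171.6]
force: [0.1, 0.9, -1.8]
opening: 0.0394
```

```bash
python3 -m inch '[{"ax":0,"ay":0,"az":0,"dx":0,"dy":0,"dz":0.5,"fingers":30},{"ax":0,"ay":0,"az":0,"dx":0,"dy":0,"dz":1,"fingers":30},{"ax":0,"ay":0,"az":0,"dx":0,"dy":0,"dz":1.5,"fingers":30},{"ax":0,"ay":0,"az":0,"dx":0,"dy":0,"dz":1.5,"fingers":30}]'
python3 -m inch '[{"ax":0,"ay":0,"az":0,"dx":0,"dy":0,"dz":0.5,"fingers":30},{"ax":0,"ay":0,"az":0,"dx":0,"dy":0,"dz":0.5,"fingers":30}]'
```

```text
clock: 11.48
tool_pos: [0.538, 0.1404, 0.0677]
orientation: [180.0, 0.0, 171.6]
force: [-0.6, -0.8, 0.9]
opening: 0.0397
clock: 11.72
tool_pos: [0.538, 0.1404, 0.0676]
orientation: [180.0, 0.0, 171.6]
force: [-2.8, -1.3, 6.2]
opening: 0.0396
```

```bash
python3 -m inch '[{"ax":0,"ay":0,"az":0,"dx":0,"dy":0,"dz":0,"fingers":30},{"ax":0,"ay":0,"az":0,"dx":0,"dy":0,"dz":0,"fingers":75},{"ax":0,"ay":0,"az":0,"dx":0,"dy":0,"dz":0,"fingers":75},{"ax":0,"ay":0,"az":0,"dx":0,"dy":0,"dz":0,"fingers":75},{"ax":0,"ay":0,"az":0,"dx":0,"dy":0,"dz":0,"fingers":75},{"ax":0,"ay":0,"az":0,"dx":0,"dy":0,"dz":0,"fingers":75}]'
```

```text
clock: 12.48
tool_pos: [0.538, 0.1404, 0.067]
orientation: [-180.0, -0.0, 171.6]
force: [0.2, 0.1, -0.2]
opening: 0.0742
```

```bash
python3 -m inch '[{"ax":0,"ay":0,"az":0,"dx":0,"dy":0,"dz":-10,"fingers":75},{"ax":0,"ay":0,"az":0,"dx":0,"dy":0,"dz":-40,"fingers":75},{"ax":0,"ay":0,"az":0,"dx":0,"dy":0,"dz":-80,"fingers":75},{"ax":0,"ay":0,"az":0,"dx":0,"dy":0,"dz":-120,"fingers":75},{"ax":0,"ay":0,"az":0,"dx":-60,"dy":0,"dz":-150,"fingers":75},{"ax":0,"ay":0,"az":0,"dx":90,"dy":0,"dz":-150,"fingers":75},{"ax":0,"ay":0,"az":0,"dx":90,"dy":0,"dz":-150,"fingers":75},{"ax":0,"ay":0,"az":0,"dx":90,"dy":0,"dz":-150,"fingers":75}]'
python3 - <<'E'
from h import *
print(get_obs()['force'])
for n in('top','scene','wrist'):
    s=snapshot(n);save(s,n+'7');im=s['image']
    c=proj(s,[.538,.14,.095])[0].astype(int)
    if n!='wrist':
        cv2.imwrite(f'pics/f_{n}.png',cv2.resize(im[c[1]-50:c[1]+50,c[0]-50:c[0]+50],None,fx=5,fy=5,interpolation=cv2.INTER_CUBIC)[...,::-1])
        hsv=cv2.cvtColor(im,cv2.COLOR_RGB2HSV);m=cv2.inRange(hsv,(106,150,60),(118,255,255));w=np.zeros_like(m);w[c[1]-20:c[1]+20,c[0]-20:c[0]+20]=1
        k=cv2.connectedComponentsWithStats(m*w);i=1+np.argmax(k[2][1:,4]);print(n,k[2][i],[np.round(onz(s,*k[3][i],z)[:2],4) for z in(.095,.107)])
E
```

```text
clock: 13.48
tool_pos: [0.4467, 0.1533, 0.2177]
orientation: [180.0, 0.0, 171.7]
force: [-0.0, 0.0, 0.4]
opening: 0.075
[-0.01079742  0.01778574  0.36080446]
top [231 172  19  18 273] [array([0.5381, 0.1399]), array([0.5358, 0.1368])]
scene [405 189  18  14 200] [array([0.5385, 0.1403]), array([0.5477, 0.1379])]
```

View pics/f_scene.png

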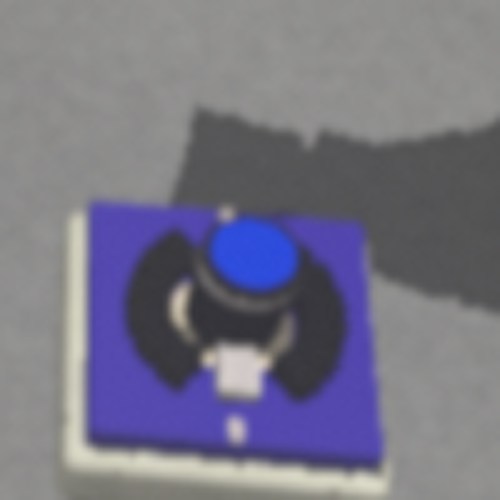

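View pics/f_top.png

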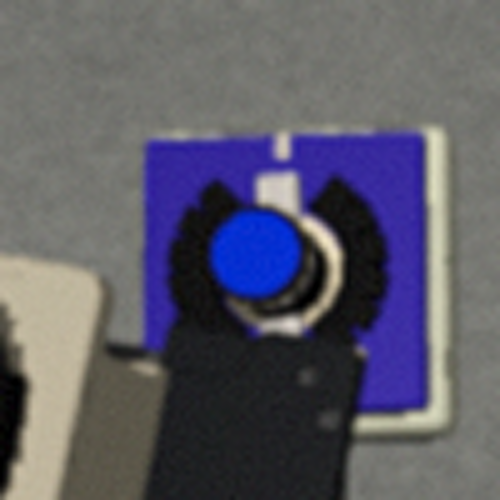

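View pics/wrist7.png

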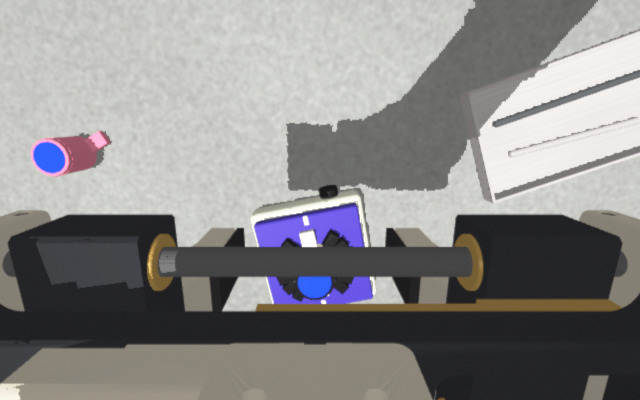

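Both views show the cell upright in the seat with its wings in the notches. Taking the glass to be at z = 0.095 m (seated height), the two cameras agree to within 0.6 mm. At the raised height they disagree by about 12 mm. I'm handing the job in.

Run:
```python
from h import *
o=get_obs();print(o['clock'],np.abs(o['qvel']).max(),o['force'])
print(close_job())
```

```text
13.625 2.0700505638774183 [ 1.45377832 -0.3181009   0.48123963]
the job is handed in; nothing more can be done
None
```

The blue cell is in the lamp's seat and released, and I handed the job in at 13.6 s of the 40 s allowed. No verdict was reported.

- **Placing:** I gripped the black-barrelled blue cell, not the red or pink look-alikes. I set it on the ring with its wings about 60° off the notches. The ring contact read about 10 N.
- **Turning:** I turned it 60° with the gripper while pressing at about 6 N. The contact force then vanished, and I lowered the cell 12 mm until it touched the purple face. The last reading there before release was about 6 N.
- **Release:** I opened the fingers, rose straight up and moved clear.

**Last checks:**
- **Seat:** The scene and top cameras put the glass within 0.6 mm of each other at seated height, about 1 mm from the lamp's measured centre. Both pictures show the wings lined up with the notch marks.
- **Other cells:** I did not measure the amber and green cells again at the end. The arm only crossed that area at a height well above them, with no unexpected forces.
- **Slips:** My first move call was refused because fields were missing, and nothing moved. One retreat row had a wrong sign (dx −60 instead of +60), but the gripper was already well above the cell and touched nothing. The arm was still moving at about 2°/s when I handed in, clear of everything.

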